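# Square a carton into the label station and print

### The arm

A 6-joint arm with a two-finger parallel gripper is mounted at the origin on the work surface. World frame = base frame: x ahead of the robot, y to its left, z up, the work surface at z = 0. Lengths are in m, angles in rad, forces in N, time in s.
With the tool pointing down it reaches from about 0.3 to 0.825 m from the base axis. Payload 5.4 kg.
Tool frame: the origin (TCP) lies on the centre line of the jaws, within the pads' length; the fingertips stand 14 mm ahead of it and the grasp point (between the pads) lies 5 mm behind it (manip.tips_ahead is the distance from the TCP to the fingertips, in m); z points along the fingers, x is the direction in which the jaws open and shut, and the axes are right-handed (so a half turn about z gives the same grasp; the last joint's range is limited). The gripper opens to 92 mm and grips with 3 to 60 N. Pads are 20 mm wide; open, the fingers measure 128 mm over their backs; the gripper's body (75 mm by 189 mm) begins 69 mm behind the grasp point.
Start: joints at [-1.313, 0.158, 1.597, -0, 1.386, -0.21], TCP at [0.259, -0.513, 0.207] pointing down, gripper open.
Joint ranges: [-2.91, 2.91], [-0.94, 2.29], [0.18, 2.7], [-1.29, 4.43], [0.17, 2.64], [-3, 3]. Speed limits (rad/s): [2.57, 2.57, 3.14, 3.14, 3.14, 3.14].

### API

Orientations are given as a 3x3 rotation matrix whose columns are the frame's x, y, z axes.
In Python, from rig import manip, viewer gives the robot as it stands.
- The arm moves only by the tool apply_moves, never from a script. Its argument "increments" is one flat list of numbers, 7 for each row, row after row: the turn, a rotation vector about the tool's x, y, z in degrees, then the shift along the tool's x, y, z in mm, then the closure in counts, from 0 (fully open) to 255 (shut). A call has 1 to 12 rows; each row shifts and turns the pose as measured when the row begins, along the tool's axes as they then stand; what a row does not reach is not made up. A row lasts 1/12 s, in which the tool goes at most 41.7 mm and 7.16 degrees, less where a joint would pass 70% of its speed; a pose out of reach is approached as far as the arm can. A call is refused whole if a number of a shift passes 41.7 or a number of a turn 7.16, either way. A call with a gripper value outside its range is refused whole. The fingers move at their own pace and stop on an object; "force" is the grip in N (left out, the last holds). Time passes only in rows, so rows that do not move let the fingers close. It gives the time, the measured TCP pose, the force and the opening at its end, in the units of the state.
- manip.get_state(): the state, without advancing time (a new reading comes with each control period).
- viewer.read_camera(name): name is "side" or "top"; returns the picture (480x640x3 uint8, red, green, blue); there is no depth.
- viewer.camera_model(name): a dict with "fovy" (degrees; the focal length in pixels is half the picture's height over the tangent of half this angle, whatever the lens; pixels are square), "cx", "cy" (the principal point, pixels), "eye" and "rotation" of the camera in the world. Camera axes: x right, y down, z forward; pixel columns grow to the right and rows downward; lengths in m; the calibration is good to about 2 mm. A picture is of the moment at which its call begins. camera_model takes no time and is no camera call.
- manip.sign_off(): hands the job in, once; it reports no verdict.
Trained networks look in the newest picture that a camera, given by its name, has taken for a name from the list of things; names that differ only in an ending like _2 or _b are one class to them, and where a whole thing is asked for, a point or a joint stands for the part that bears it (a point fixed in the world has none). Each returns a list of dicts, best first, with "score" (0 to 1); they miss things now and then, are a little off and sometimes report something else, mostly with a low value. They report only what shows in the picture. A call takes as long as a camera call. They do not tell look-alikes from the thing itself.
- viewer.outline_of(camera, thing): "pixels" (480x640 bool, what is visible of it) and "position" ([column, row] in pixels, amid what is visible of it).
The state is a dict: "time": time; "joints": joint angles; "joint_vel": joint speeds; "joint_efforts": joint torques, N m; "position": TCP position; "eef_rot": TCP orientation; "ft_force": force on the tool from outside, world axes, zero at the start; "moment": the same for the moment, N m; "opening": finger opening in m.
Only numpy, scipy, OpenCV 4.12 (cv2) and the standard library are available. Lean on these libraries where they do the work, as an engineer would, in place of code of your own. Each camera call takes 0.05 s, during which the arm holds its last target. There are 200 camera calls.

### The job

Without gripping or lifting it, push the red carton with the yellow band along the counter into the corner of the labelling station until it sits flush against both metal fences. Then press the green button on the station's printer all the way down and let it go. Leave the other goods on the counter where they stand.

Things in the scene. Friction and masses are not known exactly. Their poses are not given: they have to be found in the camera images.
- carton: the task's carton: a closed red box with a yellow band round it, 100 mm (its x) by 120 mm (its y) by 70 mm high, about 0.35 kg (varies), standing loose on the counter; origin at the centre of its underside, z up. Its +x face goes to the back fence and its +y face to the side fence; it starts up to 0.35 rad askew of the station
- station: the labelling station, fixed to the counter: two aluminium fences forming a corner, and a white printer. Origin on the counter, exactly where the centre of the carton's underside lies when it is flush with both fences (a yellow mark on the counter shows the spot); the carton's axes then match the station's. x points at the back fence, y at the side fence, z up
- back_fence (a point): point on the back fence's inner face, on the counter: station x = +50 mm, y = 0. The fence is 8 mm thick, 30 mm high and runs along station y from +68 to -332 mm, with feet 4 mm high behind it. The carton starts in front of it, centre at station x -130 to -70 mm, y -270 to -130 mm, with free counter between
- side_fence (a point): point on the side fence's inner face, on the counter: station x = 0, y = +60 mm. The fence is 8 mm thick, 30 mm high and runs along station x from +58 to -92 mm
- printer (a point): middle of the white printer's top, 75 mm up. The printer fills station x -100 to +70 mm and y +80 to +210 mm; its grey back part (station x over +15 mm) is 87 mm high
- print_button_top (a point): centre of the top of the round green push button (32 mm across) that stands on the printer; it is pressed straight down
- print_button (a joint): travel of the green button in m: 0 is up, 0.006 is fully down; a spring brings it back up, fully down takes 5 N
- blue_carton: bystander: blue carton with a white band, 100 x 120 x 70 mm, away to the right; origin at the centre of its underside
- jar: bystander: amber glass jar with a brass lid, 68 mm across, 100 mm high, in front of the printer; origin at the centre of its underside
- tin: bystander: steel tin with a green label, 74 mm across, 90 mm high, near right; origin at the centre of its underside
- bottle_a: bystander: clear bottle with a blue cap, 64 mm across, 200 mm high, left of the printer; origin at the centre of its underside
- bottle_b: bystander: green bottle with a red cap, 64 mm across, 190 mm high, left of the printer; origin at the centre of its underside
- tape: bystander: roll of brown tape lying flat, 84 mm across, 45 mm high, near left or far right; origin at the centre of its underside
- small_tin: bystander: tin with a yellow label, 60 mm across, 60 mm high, near left or far right; origin at the centre of its underside
There are look-alikes about, which are no part of the job. Several things look just like the carton: the one meant starts nearest to the robot's base.

How it is judged:
By the outcome, as a careful person would: the job done as asked, in the order asked, and still so for the second after the job is handed in, with the robot touching nothing.
It also fails if it takes over 64 s, if anything falls off the work surface, if the arm or the gripper's body presses on something with over 40 N, if the wrist force passes 120 N, or if a joint passes its speed limit or range.

## Working session

There is one attempt and no reset: what is moved stays moved. The work goes in short steps, Python scripts to look and compute and a tool call to move; the robot and the scene stay as the last step left them, time stands still between calls to the robot, and variables do not carry over. Pictures are saved under pics/ and viewed, about 8 in all and at most 12, crops included, and the job is handed in when it is done.

Besides the shell and the picture viewer there is one more tool, called after "Request:" as name(argument=value, ...) on one line, values as JSON. apply_moves: Moves the arm, as the interface text tells. Its arguments: {"type":"object","properties":{"increments":{"type":"array","items":{"type":"number"}},"force":{"type":"number"}},"required":["increments"]}

```bash
mkdir -p pics; ls
python3 - <<'E'
from rig import manip, viewer
import cv2, numpy as np
for n in("side","top"):
    im=viewer.read_camera(n); cv2.imwrite(f"pics/{n}0.png",im[:,:,::-1]); m=viewer.camera_model(n); print(n,m)
s=manip.get_state(); print(s)
for n in ("top","side"):
  for t in ("carton","station","printer","print_button"):
    for d in viewer.outline_of(n,t)[:4]: print(n,t,d["score"],d["position"],d["pixels"].sum())
E
```

```text
pics
side {'fovy': 42.2218395346125, 'cx': 330.2226357864403, 'cy': 234.2428605438828, 'eye': array([-0.12978471,  1.13871128,  0.91508687]), 'rotation': array([[-0.86569831, -0.2429557 ,  0.43765164],
       [-0.5001236 ,  0.45656078, -0.73581835],
       [-0.02104331, -0.85587662, -0.51675177]])}
top {'fovy': 51.342146265731024, 'cx': 317.67556323393353, 'cy': 238.24574797984496, 'eye': array([ 0.28264614, -0.02795452,  1.49215225]), 'rotation': array([[ 0.01588908, -0.98500728,  0.1717795 ],
       [-0.99985628, -0.01463668,  0.00855488],
       [-0.00591233, -0.17189074, -0.98509828]])}
{'time': 0.1, 'joints': array([-1.31310468e+00,  1.59005514e-01,  1.59811107e+00, -1.03662362e-05,
        1.38622764e+00, -2.10079379e-01]), 'joint_vel': array([-0.0008606 , -0.00242421, -0.00282163, -0.00088132,  0.00083629,
        0.00039495]), 'joint_efforts': array([ 5.94938210e-04, -3.86505067e+01, -3.22959602e+01,  7.04204128e-02,
        3.39466066e-02, -6.56188286e-05]), 'position': array([ 0.25910036, -0.51265018,  0.20640407]), 'eef_rot': array([[ 4.50899195e-01, -8.92574763e-01, -4.56240272e-04],
       [-8.92573232e-01, -4.50899286e-01,  1.69113969e-03],
       [-1.71518702e-03, -3.55305670e-04, -9.99998466e-01]]), 'ft_force': array([0.02838792, 0.10495721, 0.46069839]), 'moment': array([-0.00199345,  0.00852801,  0.01577423]), 'opening': 0.09193673848293551}
top carton 0.94 [403.0, 147.7] 1521
top carton 0.76 [364.5, 236.9] 1583
top carton 0.72 [268.2, 151.3] 1542
top carton 0.56 [333.9, 144.7] 1512
top station 0.86 [248.5, 205.0] 3951
top printer 0.59 [256.7, 205.9] 4363
top print_button 0.5 [247.0, 219.2] 79
side carton 0.92 [255.4, 226.4] 1874
side carton 0.86 [299.3, 197.2] 1372
side carton 0.85 [213.3, 258.9] 2008
side carton 0.74 [378.1, 368.9] 1060
side station 0.81 [269.9, 287.7] 5349
side station 0.72 [376.1, 366.2] 963
side printer 0.93 [271.5, 290.6] 5634
side print_button 0.64 [274.2, 273.7] 112
```

View pics/top0.png

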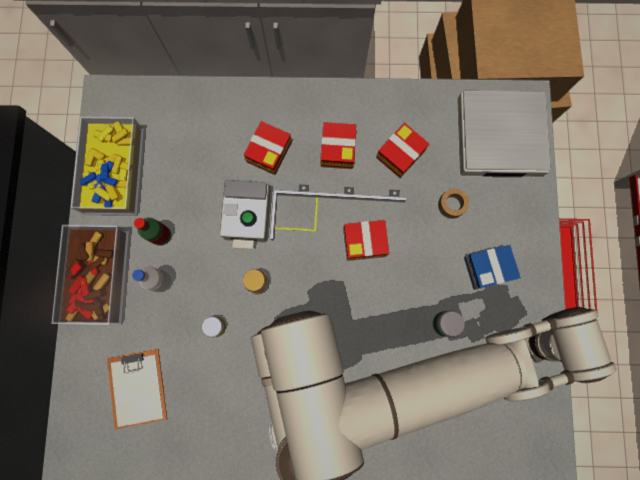

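View pics/side0.png

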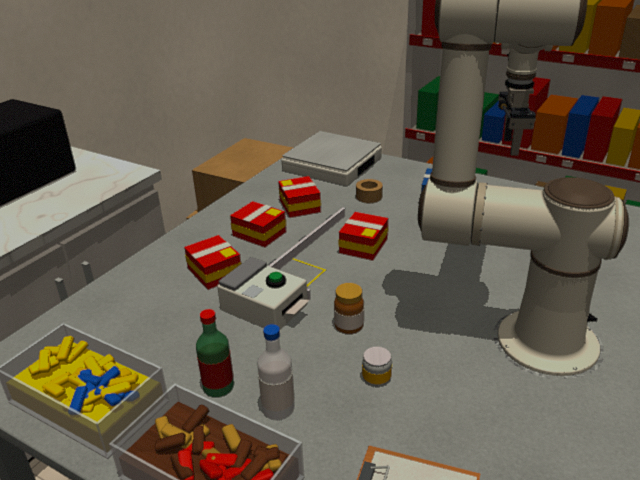

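```bash
cat > h.py <<'E'
import numpy as np, cv2
from rig import manip, viewer
from scipy.optimize import minimize
def K(m):
    f=240/np.tan(np.radians(m["fovy"]/2)); return f,m["cx"],m["cy"]
def proj(n,P):
    m=viewer.camera_model(n); f,cx,cy=K(m); c=(np.atleast_2d(P)-m["eye"])@m["rotation"]
    return np.c_[f*c[:,0]/c[:,2]+cx, f*c[:,1]/c[:,2]+cy]
def unproj(n,uv,z):
    m=viewer.camera_model(n); f,cx,cy=K(m); uv=np.atleast_2d(uv).astype(float)
    d=np.c_[(uv[:,0]-cx)/f,(uv[:,1]-cy)/f,np.ones(len(uv))]@m["rotation"].T
    return m["eye"]+d*((z-m["eye"][2])/d[:,2])[:,None]
def place(p,L):   # pose x,y,yaw ; local points
    c,s=np.cos(p[2]),np.sin(p[2]); L=np.atleast_2d(L)
    return np.c_[p[0]+c*L[:,0]-s*L[:,1],p[1]+s*L[:,0]+c*L[:,1],L[:,2]]
BOX=np.array([[x,y,z] for x in(-.05,.05) for y in(-.06,.06) for z in(0,.07)])
def fitbox(masks,p0):
    S=8
    def cost(p):
        c=0
        for n,mk in masks.items():
            h=cv2.convexHull(proj(n,place(p,BOX)).astype(np.float32))
            im=np.zeros((480*2,640*2),np.uint8)
            cv2.fillConvexPoly(im,np.round((h*2+.5)*16).astype(int),255,shift=4,lineType=cv2.LINE_AA)
            r=cv2.resize(im,(640,480),interpolation=cv2.INTER_AREA)/255.
            c+=np.abs(r-mk).sum()/mk.sum()
        return c
    best=min((minimize(cost,[p0[0],p0[1],a],method="Nelder-Mead",options=dict(initial_simplex=[[p0[0],p0[1],a],[p0[0]+.01,p0[1],a],[p0[0],p0[1]+.01,a],[p0[0],p0[1],a+.1]],xatol=1e-5,fatol=1e-5)) for a in p0[2]),key=lambda r:r.fun)
    return best.x,best.fun
E
python3 - <<'E'
from h import *
im={}
for n in("top","side"): im[n]=viewer.read_camera(n)
mt=[d for d in viewer.outline_of("top","carton") if np.hypot(*(d["position"]-np.array([364,237])))<15]
ms=[d for d in viewer.outline_of("side","carton")]
p=unproj("top",[[364.5,236]],.05)[0]; print("carton",p)
e=proj("side",[[p[0],p[1],.035]])[0]; print("in side",e,[d["position"] for d in ms])
ms=[d for d in ms if np.hypot(*(d["position"]-e))<15]
M={}
if mt:M["top"]=mt[0]["pixels"]
if ms:M["side"]=ms[0]["pixels"]
for k in M: print(k,fitbox({k:M[k]},(p[0],p[1],[-.3,0,.3])))
print(fitbox(M,(p[0],p[1],[-.3,0,.3])))
t=im["top"].astype(int)
y=(t[...,0]>130)&(t[...,1]>120)&(t[...,2]<90); y[:185]=0;y[240:]=0;y[:,:268]=0;y[:,325:]=0
v,u=np.nonzero(y)
W=unproj("top",np.c_[u,v],0); 
hor=W[(v>222)&(u<313)]; ver=W[(u>311)&(v<226)]
for nme,q in(("hor",hor),("ver",ver)):
    l=cv2.fitLine(q[:,:2].astype(np.float32),cv2.DIST_HUBER,0,.01,.01).ravel(); print(nme,len(q),l, np.arctan2(l[1],l[0]))
c=im["top"][170:270,210:420]; cv2.imwrite("pics/c1.png",cv2.resize(c[:,:,::-1],(798,380),interpolation=cv2.INTER_CUBIC))
for n in("top","side"):
  for t in("print_button",):
    for d in viewer.outline_of(n,t)[:2]: print(n,d["score"],d["position"],unproj(n,d["position"],.09))
E
```

```text
carton [ 0.54285041 -0.15262544  0.05      ]
in side [360.23597236 234.33487431] [[257.8, 222.4], [214.1, 262.8], [298.9, 197.2], [364.0, 235.4]]
top (array([ 0.53285502, -0.15556696,  0.12789772]), np.float64(0.08526824978012314))
side (array([ 0.53254507, -0.15289769,  0.16105393]), np.float64(0.054428776315651725))
(array([ 0.53280951, -0.15491157,  0.13859864]), np.float64(0.14526907512114184))
hor 79 [0.04607627 0.9989379  0.5709914  0.05878602] 1.5247037
ver 61 [ 0.9988491  -0.04796364  0.6271649  -0.00752432] -0.04798205
side 0.63 [273.5, 276.7] [[0.5898991  0.19026833 0.09      ]]
side 0.18 [362.3, 235.5] [[ 0.4934952  -0.06930228  0.09      ]]
```

View pics/c1.png

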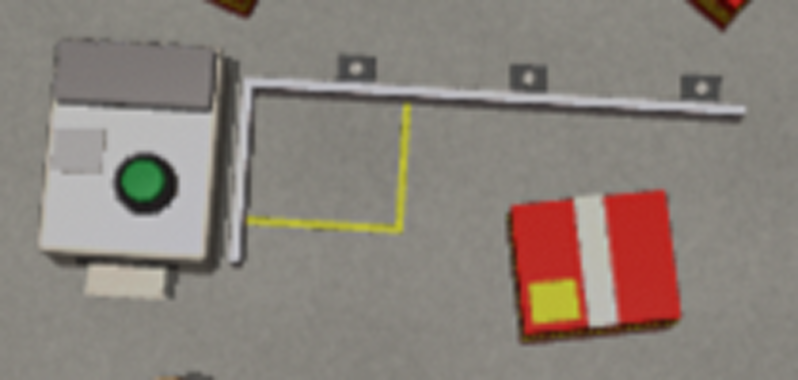

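The crops show the station corner and printer, with the button near top pixel (248,217). The red carton is at (365,238), about 0.18 rad askew. I'll check the station against the fence edge, then set up a move helper.

```bash
cat >> h.py <<'E'
ST=np.array([0.6208,0.0529,-0.047])
def go(sx,sy,z,yawdeg):
    """rows' totals: tool-frame shift (mm) and turn about tool z (deg) to station point, yaw of tool x rel. station"""
    s=manip.get_state(); t=place(ST,[[sx,sy,z]])[0]; R=s["eef_rot"]
    a=np.degrees(np.arctan2(R[1,0],R[0,0])); d=(yawdeg+np.degrees(ST[2])-a+180)%360-180
    print("world",t.round(3),"shift",(R.T@(t-s["position"])*1e3).round(1),"turn tool z",round(-d,1),"tilt deg",np.degrees([R[0,2],R[1,2]]).round(2))
def where():
    s=manip.get_state(); p=s["position"]; c,q=np.cos(ST[2]),np.sin(ST[2]); d=p[:2]-ST[:2]
    print("t",round(s["time"],2),"station",np.round([(c*d[0]+q*d[1])*1e3,(-q*d[0]+c*d[1])*1e3,p[2]*1e3],1),"F",s["ft_force"].round(1),"open",round(s["opening"]*1e3,1))
E
python3 - <<'E'
from h import *
im=viewer.read_camera("top"); g=cv2.cvtColor(im,cv2.COLOR_RGB2GRAY).astype(float)
# back fence inner top edge: for columns, bright fence -> bottom edge
vs=[];us=[]
for u in list(range(280,315))+list(range(320,345))+list(range(355,395)):
    e=proj("top",place(ST,[[.05,0,.03]]))[0]; v0=int(round(e[1]+(u-e[0])*.04))
    col=g[v0-7:v0+8,u]; d=np.diff(col); k=np.argmin(d); us.append(u); vs.append(v0-7+k+.5)
W=unproj("top",np.c_[us,vs],.03); l=cv2.fitLine(W[:,:2].astype(np.float32),cv2.DIST_HUBER,0,.01,.01).ravel()
print("back fence dir",np.arctan2(l[1],l[0]),l)
n=np.array([np.cos(ST[2]),np.sin(ST[2])]); print("x off",(l[2:]-ST[:2])@n)
us=[];vs=[]
for v in range(200,232):
    e=proj("top",place(ST,[[0,.06,.03]]))[0]; u0=int(round(e[0]-(v-e[1])*.06))
    r=g[v,u0-7:u0+8]; k=np.argmin(np.diff(r)); vs.append(v); us.append(u0-7+k+.5)
W=unproj("top",np.c_[us,vs],.03); l=cv2.fitLine(W[:,:2].astype(np.float32),cv2.DIST_HUBER,0,.01,.01).ravel()
print("side fence dir",np.arctan2(l[1],l[0]),"y off",(l[2:]-ST[:2])@np.array([-n[1],n[0]]))
hsv=cv2.cvtColor(im,cv2.COLOR_RGB2HSV); m=cv2.inRange(hsv,(50,120,40),(85,255,255)); m[:200]=0;m[235:]=0;m[:,:232]=0;m[:,262:]=0
v,u=np.nonzero(m);print("button",u.mean(),v.mean(),len(u),[unproj("top",[[u.mean(),v.mean()]],z)[0].round(4) for z in(.085,.095)])
for nm,q in dict(tape=(455,203),blue=(493,266),tin=(450,323),jar=(255,281)).items(): print(nm,unproj("top",[q],.06)[0].round(3))
go(-.17,-.212,.12,-90)
E
```

```text
back fence dir 1.5268238 [ 0.0439584   0.9990334   0.6673801  -0.08408902]
x off 0.05296476997542982
side fence dir -0.045529976 y off 0.06332996430757476
button 247.24761904761905 217.03809523809525 105 [array([0.5871, 0.1884, 0.085 ]), array([0.5849, 0.1868, 0.095 ])]
tape [ 0.644 -0.418  0.06 ]
blue [ 0.459 -0.521  0.06 ]
tin [ 0.295 -0.393  0.06 ]
jar [0.405 0.162 0.06 ]
world [ 0.441 -0.151  0.12 ] shift [-241.5 -325.6   87.3] turn tool z 29.5 tilt deg [ 0. -0.]
```

Request:
apply_moves(increments=[0,0,0,-24,-32.5,0,89,0,0,0,-24,-32.5,0,89,0,0,0,-24,-32.5,0,89,0,0,0,-24,-32.5,0,89,0,0,0,-24,-32.5,0,89,0,0,0,-24,-32.5,0,89,0,0,0,-24,-32.5,0,89,0,0,0,-24,-32.5,0,89,0,0,0,-24,-32.5,0,89,0,0,0,-24,-32.5,0,89,0,0,6,0,0,20,89,0,0,6,0,0,20,89], force=20)

```text
time: 1.85
position: [0.4505, -0.1417, 0.1709]
eef_rot: [[0.246, -0.969, 0.013], [-0.969, -0.246, -0.008], [0.011, -0.011, -1.0]]
ft_force: [-0.4, -0.3, -1.9]
opening: 0.0598
```

Request:
apply_moves(increments=[0,0,6,0,0,20,89,0,0,6,0,0,20,89,0,0,5.5,0,0,0,89,0,0,0,0,0,0,89])

```text
time: 2.18
position: [0.4502, -0.1382, 0.1261]
eef_rot: [[-0.07, -0.998, 0.01], [-0.998, 0.07, -0.006], [0.005, -0.01, -1.0]]
ft_force: [0.6, 0.6, 0.5]
opening: 0.0598
```

```bash
sed -i 's/^ST=.*/ST=np.array([0.6229,0.0548,-0.0455])/' h.py; python3 -c "
from h import *
where();go(-.17,-.212,.03,-90)"
```

```text
t 2.18 station [-163.8 -200.7  126.1] F [0.6 0.6 0.5] open 59.8
world [ 0.443 -0.149  0.03 ] shift [11.   6.9 96.1] turn tool z -1.4 tilt deg [ 0.57 -0.35]
```

Request:
apply_moves(increments=[-0.57,-0.35,-1.4,5,3.5,24,89,0,0,0,5,3.5,24,89,0,0,0,0,0,24,89,0,0,0,0,0,22,89,0,0,0,0,0,0,89])

```text
time: 2.6
position: [0.4462, -0.1507, 0.0329]
eef_rot: [[-0.029, -1.0, 0.008], [-1.0, 0.029, -0.004], [0.004, -0.008, -1.0]]
ft_force: [-0.7, 0.5, -0.9]
opening: 0.0597
```

```bash
python3 -c "
from h import *
where();go(-.17,-.212,.03,-90)
cv2.imwrite('pics/s2.png',cv2.resize(viewer.read_camera('side')[120:360,200:500,::-1],(750,600)))"
```

```text
t 2.6 station [-167.2 -213.3   32.9] F [-0.7  0.5 -0.9] open 59.7
world [ 0.443 -0.149  0.03 ] shift [-1.3  2.8  2.9] turn tool z 0.9 tilt deg [ 0.46 -0.24]
```

View pics/s2.png

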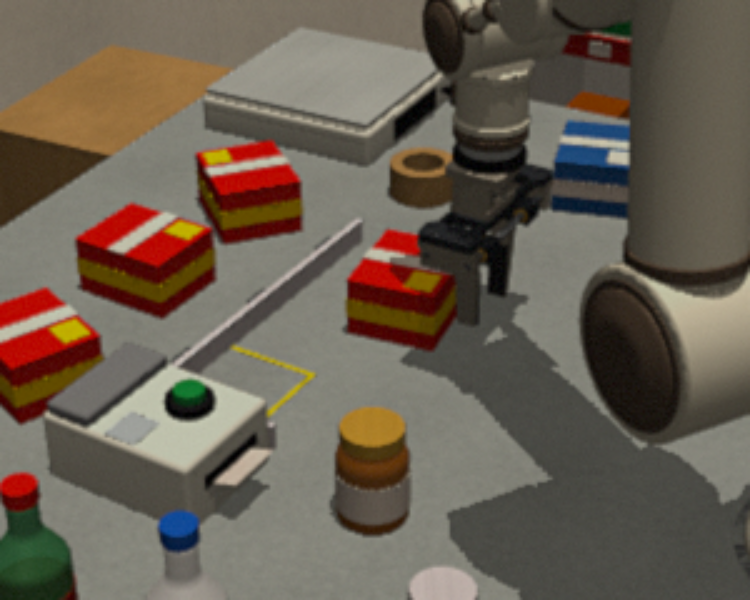

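The fingers stand behind the carton's −x face (crop about (470,300)) with nothing else near. Now I'll push toward the back fence.

Request:
apply_moves(increments=[0,0,0.9,-1.5,-8,2,89,0,0,0,0,-8,0,89,0,0,0,0,-8,0,89,0,0,0,0,-8,0,89,0,0,0,0,-8,0,89,0,0,0,0,-8,0,89,0,0,0,0,-8,0,89,0,0,0,0,-8,0,89,0,0,0,0,-8,0,89,0,0,0,0,-8,0,89])

```text
time: 3.48
position: [0.5363, -0.155, 0.041]
eef_rot: [[-0.038, -0.999, 0.014], [-0.999, 0.038, -0.009], [0.009, -0.014, -1.0]]
ft_force: [-1.4, 0.1, -1.5]
opening: 0.0601
```

```bash
python3 -c "
from h import *
where();go(-.06,-.212,.03,-90)"
```

```text
t 3.48 station [ -77.  -213.5   41. ] F [-1.4  0.1 -1.5] open 60.1
world [ 0.553 -0.154  0.03 ] shift [ -1.4 -16.8  11.2] turn tool z 0.4 tilt deg [ 0.79 -0.54]
```

Request:
apply_moves(increments=[-0.8,-0.5,0.4,0,-4,4,89,0,0,0,0,-4,4,89,0,0,0,0,-4,3,89,0,0,0,0,-3,0.5,89])

```text
time: 3.82
position: [0.5531, -0.1562, 0.0304]
eef_rot: [[-0.043, -0.999, -0.005], [-0.999, 0.043, -0.0], [0.001, 0.005, -1.0]]
ft_force: [-6.3, 0.5, 6.0]
opening: 0.0595
```

```bash
python3 -c "
from h import *
where();go(-.06,-.212,.03,-90)"
```

```text
t 3.82 station [ -60.1 -214.    30.4] F [-6.3  0.5  6. ] open 59.5
world [ 0.553 -0.154  0.03 ] shift [-2.  -0.1  0.4] turn tool z 0.1 tilt deg [-0.29 -0.02]
```

Request:
apply_moves(increments=[0.29,0,0,0,-3,0,89,0,0,0,0,-3,0,89,0,0,0,0,-3,0,89])

```text
time: 4.07
position: [0.5584, -0.1565, 0.0304]
eef_rot: [[-0.042, -0.999, -0.014], [-0.999, 0.042, 0.001], [-0.0, 0.014, -1.0]]
ft_force: [-26.4, 1.2, 20.6]
opening: 0.0594
```

```bash
cat > look.py <<'E'
from h import *
import sys
def look(p0):
    M={}
    for n in("top","side"):
        viewer.read_camera(n); e=proj(n,[[p0[0],p0[1],.045]])[0]
        c=[d for d in viewer.outline_of(n,"carton") if np.hypot(*(d["position"]-e))<20]
        if c: M[n]=c[0]["pixels"]
    for k in M:
        x,f=fitbox({k:M[k]},(p0[0],p0[1],[-.1,.05])); d=x[:2]-ST[:2]; c,q=np.cos(ST[2]),np.sin(ST[2])
        print(k,"carton station mm",np.round([(c*d[0]+q*d[1])*1e3,(-q*d[0]+c*d[1])*1e3],1),"yaw rel",round(x[2]-ST[2],3),"cost",round(f,3))
where(); look(place(ST,[[float(sys.argv[1]),float(sys.argv[2]),0]])[0])
E
python3 look.py 0 -.212
```

```text
t 4.07 station [ -54.8 -214.    30.4] F [-26.4   1.2  20.6] open 59.4
side carton station mm [   1.1 -212.6] yaw rel 0.132 cost 0.55
```

Request:
apply_moves(increments=[-0.5,0,0,0,12,0,89,0,0,0,0,20,0,89,0,0,0,0,0,-35,89,0,0,0,0,0,-35,89,0,0,0,0,0,-35,89,0,0,0,24,-21,-5,100,0,0,0,24,-21,0,100,0,0,0,24,-21,0,100,0,0,0,24,-21,0,100,0,0,-7,0,0,0,100,0,0,-7,0,0,0,100,0,0,-7,0,0,0,100])

```text
time: 5.27
position: [0.6207, -0.2615, 0.1461]
eef_rot: [[0.329, -0.944, -0.004], [-0.944, -0.329, -0.006], [0.005, 0.005, -1.0]]
ft_force: [0.5, 0.7, -0.3]
opening: 0.056
```

Request:
apply_moves(increments=[0,0,-7,0,0,0,100,0,0,-7,0,0,0,100,0,0,-7,0,0,0,100,0,0,-7,0,0,0,100,0,0,-7,0,0,0,100,0,0,-7,0,0,0,100,0,0,-7,0,0,0,100,0,0,-7,0,0,0,100,0,0,-7,0,0,0,100])

```text
time: 6.02
position: [0.6314, -0.2649, 0.1472]
eef_rot: [[0.994, -0.11, 0.014], [-0.11, -0.994, -0.013], [0.015, 0.011, -1.0]]
ft_force: [-0.1, -0.2, -0.0]
opening: 0.0557
```

```bash
python3 look.py 0 -.212; python3 -c "
from h import *
go(0,-.31,.03,0)
cv2.imwrite('pics/t3.png',cv2.resize(viewer.read_camera('top')[160:280,210:410,::-1],(800,480),interpolation=cv2.INTER_CUBIC))"
```

```text
t 6.02 station [  23.  -319.   147.2] F [-0.1 -0.2 -0. ] open 55.7
top carton station mm [   0.3 -177.4] yaw rel -0.024 cost 1.019
side carton station mm [   0.8 -217.3] yaw rel 0.053 cost 0.052
world [ 0.609 -0.255  0.03 ] shift [-24.6  -8.4 116.7] turn tool z -4.2 tilt deg [ 0.71 -0.69]
```

View pics/t3.png

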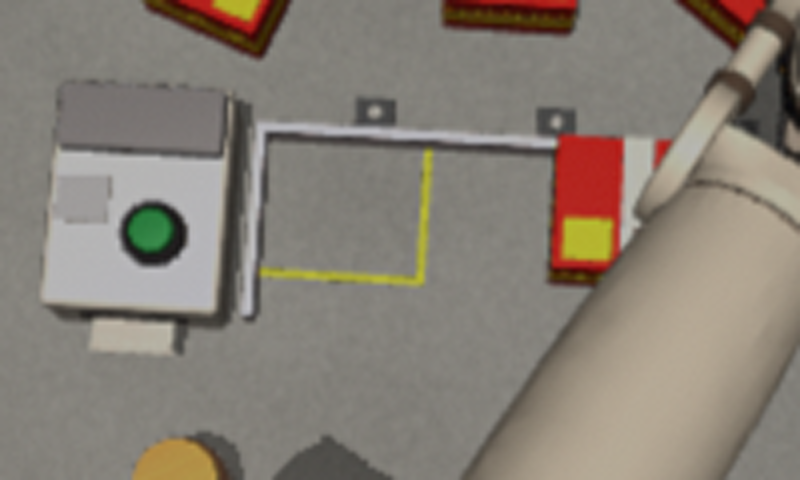

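Request:
apply_moves(increments=[0.7,-0.8,-4.2,-15,-5,0,100,0,0,0,-15,-4,30,100,0,0,0,0,0,30,100,0,0,0,0,0,30,100,0,0,0,0,0,25,100,0,0,0,0,0,0,100])

```text
time: 6.77
position: [0.6045, -0.2548, 0.0319]
eef_rot: [[0.998, -0.058, 0.008], [-0.058, -0.998, -0.004], [0.009, 0.003, -1.0]]
ft_force: [-1.0, 1.6, -1.1]
opening: 0.0559
```

```bash
python3 -c "
from h import *
where();go(-.005,-.07,.03,0)"
```

```text
t 6.77 station [  -4.3 -310.1   31.9] F [-1.   1.6 -1.1] open 55.9
world [ 0.615 -0.015  0.03 ] shift [  -3.7 -240.1    1.1] turn tool z -0.7 tilt deg [ 0.48 -0.21]
```

Request:
apply_moves(increments=[0.2,-0.4,-0.7,0,-10,1,100,0,0,0,0,-10,1,100,0,0,0,0,-10,1,100,0,0,0,0,-10,1,100,0,0,0,0,-10,1,100,0,0,0,0,-10,1,100,0,0,0,0,-10,1,100,0,0,0,0,-10,1,100,0,0,0,0,-10,1,100,0,0,0,0,-10,1,100])

```text
time: 7.6
position: [0.6115, -0.1557, 0.0336]
eef_rot: [[0.999, -0.045, 0.005], [-0.045, -0.999, -0.02], [0.006, 0.02, -1.0]]
ft_force: [-2.9, -4.2, 0.5]
opening: 0.0556
```

```bash
python3 look.py 0 -.13; python3 -c "
from h import *
go(-.005,-.07,.03,0)"
```

```text
t 7.6 station [  -1.9 -210.8   33.6] F [-2.9 -4.2  0.5] open 55.6
top carton station mm [   2.1 -125.5] yaw rel 0.084 cost 2.797
side carton station mm [   1.7 -135.5] yaw rel 0.024 cost 0.05
world [ 0.615 -0.015  0.03 ] shift [  -3.8 -140.5    0.7] turn tool z 0.0 tilt deg [ 0.35 -1.06]
```

Request:
apply_moves(increments=[1.1,-0.3,0,-1,-10,2,100,0,0,0,0,-10,1,100,0,0,0,0,-10,1,100,0,0,0,0,-10,1,100,0.5,0,0,0,-10,1,100,0,0,0,0,-10,1,100,0,0,0,0,-10,1,100,0,0,0,0,-10,1,100,0.5,0,0,0,-10,1,100,0,0,0,0,-10,1,100,0,0,0,0,-10,1,100,0,0,0,0,-10,1,100])

```text
time: 8.8
position: [0.6167, -0.0664, 0.0325]
eef_rot: [[0.999, -0.047, -0.002], [-0.047, -0.999, -0.027], [-0.001, 0.028, -1.0]]
ft_force: [-6.6, -10.1, 6.2]
opening: 0.0558
```

```bash
python3 look.py 0 -.03; python3 -c "
from h import *
go(-.005,-.07,.03,0)"
```

```text
t 8.8 station [  -0.7 -121.3   32.5] F [ -6.6 -10.1   6.2] open 55.8
top carton station mm [ 10.7 -37.5] yaw rel 0.008 cost 3.092
world [ 0.615 -0.015  0.03 ] shift [ -4.8 -49.5   0.9] turn tool z -0.1 tilt deg [-0.06 -1.39]
```

Request:
apply_moves(increments=[0.8,0,0,-3,-9,1,100,0.6,0,0,-2,-9,1,100,0,0,0,0,-9,1,100,0.4,0,0,0,-9,1,100,0,0,0,0,-8,1,100])

```text
time: 9.42
position: [0.6187, -0.0251, 0.0315]
eef_rot: [[0.999, -0.051, 0.01], [-0.051, -0.999, 0.002], [0.01, -0.002, -1.0]]
ft_force: [-4.7, -11.3, 8.2]
opening: 0.0562
```

```bash
python3 -c "
from h import *
where();go(-.005,-.07,.03,0)
cv2.imwrite('pics/s4.png',cv2.resize(viewer.read_camera('side')[150:330,190:430,::-1],(800,600),interpolation=cv2.INTER_CUBIC))"
```

```text
t 9.42 station [ -0.6 -80.   31.5] F [ -4.7 -11.3   8.2] open 56.2
world [ 0.615 -0.015  0.03 ] shift [-4.5 -9.9  1.4] turn tool z -0.3 tilt deg [0.56 0.11]
```

View pics/s4.png

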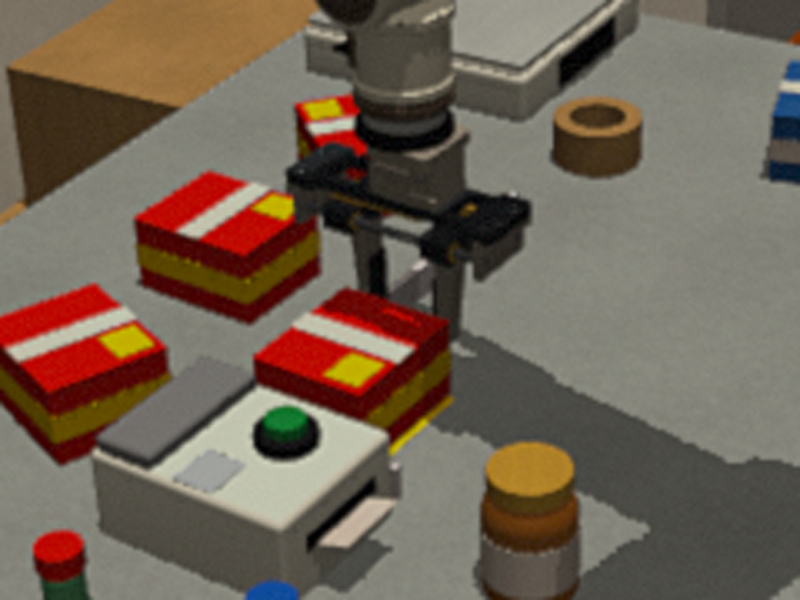

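The carton is near the corner, its band edge at (420,380) beside the yellow mark. I'll push on until the force rises.

Request:
apply_moves(increments=[0.2,-0.4,0,0,-6,0.5,100,0,0,0,0,-5,0.5,100,0,0,0,0,-5,0.5,100])

```text
time: 9.72
position: [0.6198, -0.0145, 0.0315]
eef_rot: [[0.999, -0.045, 0.002], [-0.045, -0.999, -0.009], [0.003, 0.009, -1.0]]
ft_force: [-7.9, -31.0, 5.7]
opening: 0.0559
```

Request:
apply_moves(increments=[0.2,0,0,0,-5,0.5,100,0,0,0,0,-5,0.5,100])

```text
time: 9.88
position: [0.6197, -0.0152, 0.0317]
eef_rot: [[0.999, -0.043, -0.0], [-0.043, -0.999, -0.024], [0.001, 0.024, -1.0]]
ft_force: [-5.9, -22.1, 4.3]
opening: 0.056
```

Request:
apply_moves(increments=[0,0,0,0,10,0,100,0.8,0,0,0,15,0,100,0,0,0,0,0,-36,100,0,0,0,0,0,-36,100,0,0,0,0,0,-36,100,0,0,0,-30,-30,0,100,0,0,0,-30,-30,0,100,0,0,7,-30,-30,0,89,0,0,7,0,0,0,89,0,0,7,0,0,0,89,0,0,7,0,0,0,89,0,0,7,0,0,0,89])

```text
time: 10.88
position: [0.5272, 0.0687, 0.1397]
eef_rot: [[0.779, -0.627, -0.007], [-0.627, -0.779, 0.02], [-0.018, -0.012, -1.0]]
ft_force: [0.4, 0.8, -0.3]
opening: 0.0599
```

Request:
apply_moves(increments=[0,0,7,0,0,0,89,0,0,7,0,0,0,89,0,0,7,0,0,0,89,0,0,7,0,0,0,89,0,0,7,0,0,0,89,0,0,7,0,0,0,89,0,0,7,0,0,0,89])

```text
time: 11.47
position: [0.523, 0.0798, 0.1358]
eef_rot: [[0.017, -1.0, -0.014], [-0.999, -0.018, 0.039], [-0.039, 0.013, -0.999]]
ft_force: [-0.4, 0.2, -0.1]
opening: 0.0598
```

```bash
python3 look.py 0 0; python3 -c "
from h import *
go(-.09,0,.03,-90)"
```

```text
t 11.47 station [-100.9   20.5  135.8] F [-0.4  0.2 -0.1] open 59.8
top carton station mm [ 13.9 -11.6] yaw rel 0.077 cost 8.808
side carton station mm [  3.8 -11.1] yaw rel 0.122 cost 0.495
world [0.533 0.059 0.03 ] shift [ 24.4 -10.4 105.1] turn tool z 4.2 tilt deg [-0.75  2.15]
```

Request:
apply_moves(increments=[0.8,2.2,4.2,10,0,0,89,0,0,0,10,0,28,89,0,0,0,0,0,28,89,0,0,0,0,0,28,89,0,0,0,0,0,18,89,0,0,0,0,0,0,89])

```text
time: 12.17
position: [0.5263, 0.0604, 0.0326]
eef_rot: [[-0.03, -1.0, 0.009], [-1.0, 0.03, 0.001], [-0.001, -0.009, -1.0]]
ft_force: [-0.3, -0.3, -0.7]
opening: 0.0594
```

```bash
python3 -c "
from h import *
where();go(-.06,0,.03,-90)"
```

```text
t 12.17 station [-96.7   1.2  32.6] F [-0.3 -0.3 -0.7] open 59.4
world [0.563 0.058 0.03 ] shift [  1.8 -36.7   3. ] turn tool z 0.9 tilt deg [0.51 0.06]
```

Request:
apply_moves(increments=[-0.5,0,0.9,0,-10,2,89,0,0,0,0,-10,1,89,0,0,0,0,-7,1,89,0,0,0,0,-5,0.5,89,0,0,0,0,-5,0.5,89,0,0,0,0,-4,0.5,89])

```text
time: 12.67
position: [0.5682, 0.0603, 0.0292]
eef_rot: [[-0.037, -0.999, -0.003], [-0.999, 0.037, 0.004], [-0.004, 0.003, -1.0]]
ft_force: [-20.8, 0.3, 12.9]
opening: 0.0596
```

```bash
python3 -c "
from h import *
where();go(-.06,0,.03,-90)"
```

```text
t 12.67 station [-54.9   3.   29.2] F [-20.8   0.3  12.9] open 59.6
world [0.563 0.058 0.03 ] shift [ 3.   5.1 -0.8] turn tool z 0.5 tilt deg [-0.16  0.22]
```

Request:
apply_moves(increments=[0,0,0,0,10,0,89,0,0,0,0,20,0,89,0,0,0,0,20,-30,89,0,0,0,20,0,-40,89,0,0,0,40,0,-40,89,0,0,0,40,0,-20,89,0,0,0,40,0,0,89,0,0,0,40,0,0,89,0,0,0,40,0,0,89,0,0,0,40,0,0,89,0,0,0,0,0,0,89])

```text
time: 13.58
position: [0.5114, -0.1973, 0.1609]
eef_rot: [[-0.024, -1.0, 0.004], [-1.0, 0.024, -0.003], [0.003, -0.004, -1.0]]
ft_force: [0.4, -0.8, 1.1]
opening: 0.0601
```

```bash
python3 look.py 0 0; python3 -c "
from h import *
a=cv2.resize(viewer.read_camera('top')[170:260,215:335,::-1],(400,300),interpolation=cv2.INTER_CUBIC)
b=cv2.resize(viewer.read_camera('side')[210:330,210:370,::-1],(400,300),interpolation=cv2.INTER_CUBIC)
cv2.imwrite('pics/c5.png',np.hstack([a,b]))"
```

```text
t 13.58 station [ -99.9 -256.9  160.9] F [ 0.4 -0.8  1.1] open 60.1
top carton station mm [0.8 0.8] yaw rel 0.013 cost 0.045
side carton station mm [  3.5 -13.2] yaw rel 0.176 cost 0.497
```

View pics/c5.png

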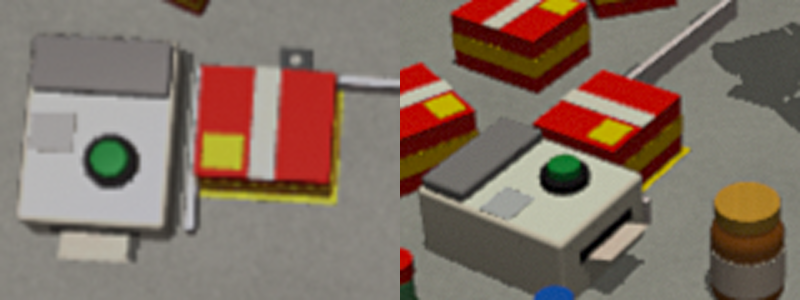

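```bash
cat > edge.py <<'E'
from h import *
im=np.mean([viewer.read_camera("top").astype(float) for _ in range(3)],0)
red=im[...,0]-im[...,1]     # high on red/yellow top sides
def st(uv,z):
    d=unproj("top",uv,z)[:,:2]-ST[:2]; c,q=np.cos(ST[2]),np.sin(ST[2]); return np.c_[c*d[:,0]+q*d[:,1],-q*d[:,0]+c*d[:,1]]
def sub(r,thr=70):
    k=np.nonzero((r[:-1]<thr)&(r[1:]>=thr))[0]; return k[0]+(thr-r[k[0]])/(r[k[0]+1]-r[k[0]]) if len(k) else None
for nm,lx,pts in (("left +y face",1,[(x,.06) for x in np.linspace(-.005,.04,12)]),("top +x face",0,[(.05,y) for y in list(np.linspace(-.05,-.02,8))+list(np.linspace(.018,.05,8))])):
    P=[]
    for x,y in pts:
        u,v=np.round(proj("top",place(ST,[[x,y,.07]]))[0]).astype(int)
        if lx: r=red[v,u-8:u+9]; s=sub(r); P+=[(u-8+s,v)] if s is not None else []
        else:  r=red[v-8:v+9,u]; s=sub(r); P+=[(u,v-8+s)] if s is not None else []
    q=st(P,.07)*1e3; a=1-lx
    f=np.polyfit(q[:,a],q[:,1-a],1); print(nm,"offset",np.median(q[:,1-a]).round(2),"slope",f[0].round(4),"n",len(q))
E
python3 edge.py; python3 -c "
from h import *
go(-.005,-.10,.14,0)"
```

```text
left +y face offset 59.78 slope -0.0018 n 12
top +x face offset 50.67 slope -0.0033 n 16
world [ 0.613 -0.045  0.14 ] shift [-146.1  -99.4   19.9] turn tool z -88.3 tilt deg [0.1  0.05]
```

Request:
apply_moves(increments=[0,0,0,-36.5,-25,0,100,0,0,0,-36.5,-25,0,100,0,0,0,-36.5,-25,0,100,0,0,0,-30,-20,0,100,0,0,-7,0,0,0,100,0,0,-7,0,0,0,100,0,0,-7,0,0,0,100,0,0,-7,0,0,0,100,0,0,-7,0,0,0,100,0,0,-7,0,0,0,100,0,0,-7,0,0,0,100,0,0,-7,0,0,0,100])

```text
time: 15.03
position: [0.6089, -0.0398, 0.1587]
eef_rot: [[0.83, -0.557, 0.001], [-0.557, -0.83, 0.001], [0.0, -0.001, -1.0]]
ft_force: [-0.4, -0.0, 0.7]
opening: 0.056
```

Request:
apply_moves(increments=[0,0,-7,0,0,0,100,0,0,-7,0,0,0,100,0,0,-7,0,0,0,100,0,0,-7,0,0,0,100,0,0,0,0,0,0,100])

```text
time: 15.45
position: [0.6081, -0.0353, 0.1581]
eef_rot: [[0.996, -0.087, -0.001], [-0.087, -0.996, 0.002], [-0.001, -0.002, -1.0]]
ft_force: [0.6, 0.7, -1.0]
opening: 0.056
```

```bash
python3 -c "
from h import *
where();go(-.008,-.10,.03,0)"
```

```text
t 15.45 station [-10.7 -90.7 158.1] F [ 0.6  0.7 -1. ] open 56.0
world [ 0.61  -0.045  0.03 ] shift [  3.1   9.4 128.1] turn tool z -2.4 tilt deg [-0.03  0.1 ]
```

Request:
apply_moves(increments=[0,0,-2.4,3,15,0,100,0,0,0,0,0,32,100,0,0,0,0,0,32,100,0,0,0,0,0,32,100,0,0,0,0,0,28,100,0,0,0,0,0,3,100,0,0,0,0,-12,1,100,0,0,0,0,-8,1,100,0,0,0,0,-4,1,100])

```text
time: 16.2
position: [0.6157, -0.0221, 0.0293]
eef_rot: [[0.998, -0.064, 0.009], [-0.064, -0.998, -0.0], [0.009, -0.0, -1.0]]
ft_force: [-0.7, -0.2, 0.2]
opening: 0.0558
```

```bash
python3 -c "
from h import *
where();go(-.008,-.07,.03,0)"
```

```text
t 16.2 station [ -3.7 -77.1  29.3] F [-0.7 -0.2  0.2] open 55.8
world [ 0.612 -0.015  0.03 ] shift [-4.4 -7.  -0.8] turn tool z -1.0 tilt deg [ 0.51 -0.02]
```

Request:
apply_moves(increments=[0,-0.4,-1,-2,-3,0,100,0,0,0,0,-3,0,100,0,0,0,0,-3,0.5,100,0,0,0,0,-3,0.5,100,0,0,0,0,-3,0.5,100])

```text
time: 16.62
position: [0.6159, -0.0146, 0.0343]
eef_rot: [[0.999, -0.041, 0.004], [-0.041, -0.999, -0.021], [0.005, 0.021, -1.0]]
ft_force: [-3.5, -10.7, -0.8]
opening: 0.0559
```

Request:
apply_moves(increments=[1,0,0,0,-4,2,100,0,0,0,0,-5,1,100,0,0,0,0,-5,0.5,100])

```text
time: 16.87
position: [0.616, -0.0145, 0.0349]
eef_rot: [[0.999, -0.041, 0.002], [-0.041, -0.999, -0.027], [0.003, 0.027, -1.0]]
ft_force: [-4.6, -16.0, 0.6]
opening: 0.0559
```

Request:
apply_moves(increments=[0,0,0,0,10,0,100,0,0,0,0,20,0,100,0,0,0,0,20,-38,100,0,0,0,0,20,-38,255,0,0,0,0,30,-38,255,0,0,0,0,40,0,255,0,0,0,0,40,0,255,0,0,0,0,40,0,255,0,0,0,-20,0,0,255,0,0,0,0,0,0,255])

```text
time: 17.7
position: [0.5909, -0.2374, 0.1642]
eef_rot: [[0.999, -0.039, 0.018], [-0.038, -0.999, -0.037], [0.02, 0.036, -0.999]]
ft_force: [0.6, 0.5, -0.1]
opening: 0.011
```

```bash
python3 edge.py; python3 look.py 0 0
```

```text
left +y face offset 59.35 slope -0.0007 n 12
top +x face offset 50.63 slope -0.0032 n 16
t 17.85 station [ -16.1 -291.5  164.6] F [-0.7  0.3  0.6] open 0.8
top carton station mm [0.8 1. ] yaw rel -0.0 cost 0.048
side carton station mm [  4.6 -14.7] yaw rel 0.175 cost 0.448
```

Request:
apply_moves(increments=[2.1,-1,0,0,-38,0,255,0,0,0,0,-38,0,255,0,0,0,0,-38,0,255,0,0,0,0,-38,0,255,0,0,0,0,-38,0,255,0,0,0,0,-38,0,255,0,0,0,0,-38,0,255,0,0,0,0,-38,0,255,0,0,0,0,-38,0,255,0,0,0,0,-38,0,255,0,0,0,0,-30,0,255,0,0,0,0,0,0,255])

```text
time: 19.05
position: [0.6068, 0.2027, 0.1627]
eef_rot: [[1.0, -0.024, 0.006], [-0.024, -1.0, 0.002], [0.006, -0.002, -1.0]]
ft_force: [-0.2, 0.6, -0.1]
opening: 0.0003
```

Run:
```python
from h import *
from scipy.optimize import least_squares
where(); s=manip.get_state(); R=s["eef_rot"]; print(s["position"],R[:,2])
im=viewer.read_camera("side"); hsv=cv2.cvtColor(im,cv2.COLOR_RGB2HSV); m=cv2.inRange(hsv,(50,120,40),(85,255,255)); m[:250]=0;m[300:]=0;m[:,:250]=0;m[:,300:]=0
v,u=np.nonzero(m); b=np.array([u.mean(),v.mean()]); print("side",b,len(u))
f=lambda p: np.r_[proj("side",[p])[0]-b,proj("top",[p])[0]-[247.25,217.04]]
r=least_squares(f,[.586,.187,.09]); print(r.x,f(r.x).round(2))
cv2.imwrite("pics/s6.png",cv2.resize(im[170:330,190:400,::-1],(800,608)[:2] if 0 else (780,594),interpolation=cv2.INTER_CUBIC))
t=np.array([*r.x[:2],.13]); print("shift",(R.T@(t-s["position"])*1e3).round(1))
```

```text
t 19.05 station [-22.8 147.1 162.7] F [-0.2  0.6 -0.1] open 0.3
[0.60684126 0.20273807 0.16265526] [ 0.00645472  0.00232242 -0.99997647]
side [275.03 276.53] 100
[0.58666532 0.18793841 0.08998565] [ 0.19  0.05 -0.1  -0.22]
shift [-20.   15.4  32.5]
```

View pics/s6.png

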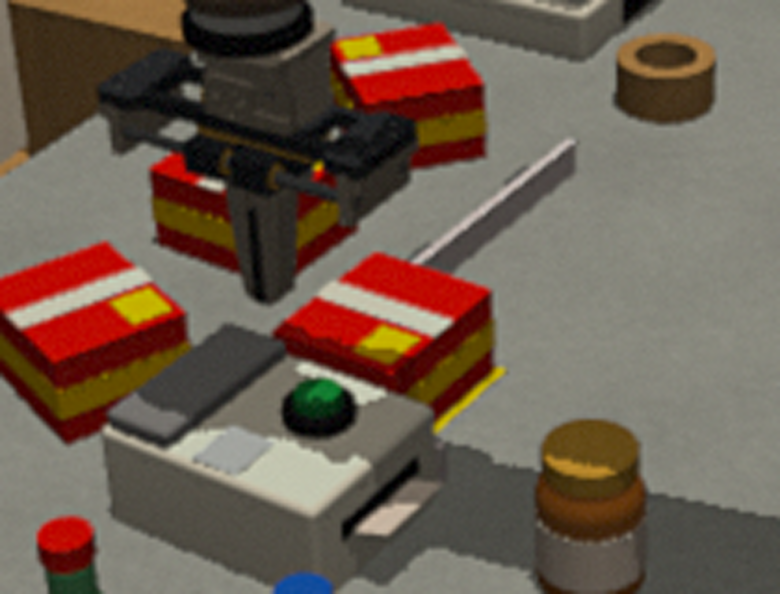

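The stereo fix puts the button at (0.587, 0.188, 0.090), and the carton sits in the corner. Next is the approach to the button.

Request:
apply_moves(increments=[0,0,0,-10,7.5,0,255,0,0,0,-10,7.5,0,255,0,0,0,0,0,20,255,0,0,0,0,0,15,255,0,0,0,0,0,0,255])

```text
time: 19.52
position: [0.5868, 0.1851, 0.1276]
eef_rot: [[1.0, -0.02, 0.009], [-0.02, -1.0, -0.001], [0.009, 0.001, -1.0]]
ft_force: [-0.4, -0.2, -0.5]
opening: 0.0004
```

Request:
apply_moves(increments=[0,-0.4,0,0,-3,8,255,0,0,0,0,0,6,255,0,0,0,0,0,4,255,0,0,0,0,0,3,255])

```text
time: 19.85
position: [0.5884, 0.1869, 0.1068]
eef_rot: [[1.0, -0.022, 0.004], [-0.022, -1.0, -0.001], [0.004, 0.001, -1.0]]
ft_force: [0.1, -0.2, 0.4]
opening: 0.0006
```

Request:
apply_moves(increments=[0,0,0,0,0,3,255,0,0,0,0,0,3,255])

```text
time: 20.02
position: [0.589, 0.1868, 0.1007]
eef_rot: [[1.0, -0.022, 0.005], [-0.022, -1.0, -0.001], [0.005, 0.001, -1.0]]
ft_force: [-0.8, -0.2, -1.0]
opening: 0.0004
```

Request:
apply_moves(increments=[0,0,0,0,0,2,255,0,0,0,0,0,2,255])

```text
time: 20.18
position: [0.5893, 0.1868, 0.0965]
eef_rot: [[1.0, -0.022, 0.005], [-0.022, -1.0, -0.001], [0.005, 0.001, -1.0]]
ft_force: [0.1, -0.5, 1.0]
opening: 0.0003
```

Request:
apply_moves(increments=[0,0,0,0,0,2,255,0,0,0,0,0,2,255])

```text
time: 20.35
position: [0.5896, 0.1869, 0.0925]
eef_rot: [[1.0, -0.022, 0.006], [-0.022, -1.0, -0.001], [0.006, 0.001, -1.0]]
ft_force: [0.1, 0.1, 0.1]
opening: 0.0006
```

Run:
```python
from h import *
where(); s=manip.get_state(); print(s["ft_force"], s["joint_efforts"].round(2))
a=viewer.read_camera("side"); p=s["position"]; t=p+.014*s["eef_rot"][:,2]; print("tip px",proj("side",[t])[0],proj("top",[t])[0])
cv2.imwrite("pics/s7.png",cv2.resize(a[210:330,200:360,::-1],(800,600),interpolation=cv2.INTER_CUBIC))
```

```text
t 20.35 station [-39.3 130.4  92.5] F [0.1 0.1 0.1] open 0.6
[0.09154576 0.12788977 0.11716284] [-1.000e-02 -4.459e+01 -2.995e+01  6.000e-02  3.000e-02  0.000e+00]
tip px [274.75831225 280.04411647] [248.13236812 216.6669953 ]
```

View pics/s7.png

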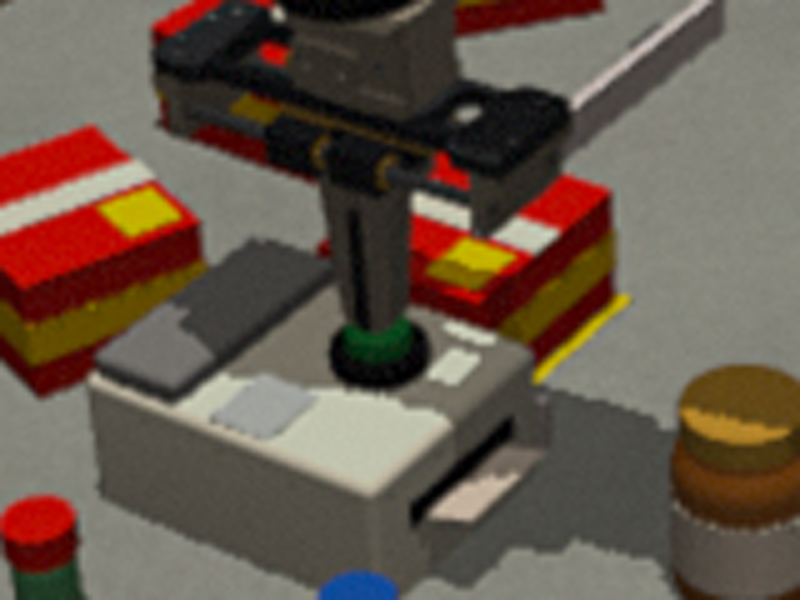

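```bash
python3 -c "
from rig import manip; print(manip.tips_ahead)"
```

```text
0.014
```

Request:
apply_moves(increments=[0,0,0,0,0,1.5,255,0,0,0,0,0,1,255])

```text
time: 20.57
position: [0.5894, 0.1869, 0.0895]
eef_rot: [[1.0, -0.021, 0.005], [-0.021, -1.0, -0.001], [0.005, 0.001, -1.0]]
ft_force: [-1.5, -0.7, 1.9]
opening: 0.0006
```

Request:
apply_moves(increments=[0,0,0,0,0,1.5,255,0,0,0,0,0,1.5,255])

```text
time: 20.73
position: [0.5894, 0.1869, 0.0871]
eef_rot: [[1.0, -0.021, 0.005], [-0.021, -1.0, -0.001], [0.005, 0.001, -1.0]]
ft_force: [-1.2, -0.7, 2.8]
opening: 0.0005
```

Request:
apply_moves(increments=[0,0,0,0,0,1.5,255,0,0,0,0,0,1.5,255])

```text
time: 20.9
position: [0.5894, 0.1869, 0.0846]
eef_rot: [[1.0, -0.021, 0.005], [-0.021, -1.0, -0.001], [0.005, 0.001, -1.0]]
ft_force: [-2.1, 0.1, 4.6]
opening: 0.0005
```

Request:
apply_moves(increments=[0,0,0,0,0,1.5,255,0,0,0,0,0,2,255])

```text
time: 21.07
position: [0.5895, 0.1869, 0.0838]
eef_rot: [[1.0, -0.021, 0.005], [-0.021, -1.0, -0.002], [0.005, 0.002, -1.0]]
ft_force: [-8.9, -2.0, 20.1]
opening: 0.0005
```

Request:
apply_moves(increments=[0,0,0,0,0,2,255,0,0,0,0,0,2,255,0,0,0,0,0,2,255])

```text
time: 21.32
position: [0.5895, 0.1869, 0.0839]
eef_rot: [[1.0, -0.02, 0.004], [-0.02, -1.0, -0.003], [0.004, 0.003, -1.0]]
ft_force: [-8.3, -2.2, 13.7]
opening: 0.0003
```

The spring force climbed to about 5 N over roughly 6 mm, then hit a hard stop at 20 N, so the button is fully down. Now I'll release it and retreat.

Request:
apply_moves(increments=[0,0,0,0,0,-5,255,0,0,0,0,0,-15,255,0,0,0,0,0,-30,255,0,0,0,0,0,-35,255,0,0,0,0,30,-10,255,0,0,0,0,38,0,255,0,0,0,0,38,0,255,0,0,0,0,38,0,255,0,0,0,0,38,0,255,0,0,0,0,38,0,255,0,0,0,0,38,0,255,0,0,0,0,38,0,255])

```text
time: 22.32
position: [0.5867, -0.113, 0.183]
eef_rot: [[1.0, -0.007, 0.015], [-0.007, -1.0, -0.002], [0.015, 0.002, -1.0]]
ft_force: [0.6, -0.0, -0.8]
opening: 0.0005
```

Request:
apply_moves(increments=[0,0,0,0,38,0,255,0,0,0,0,38,0,255,0,0,0,0,20,0,255,0,0,0,0,0,0,255,0,0,0,0,0,0,255])

```text
time: 22.73
position: [0.5846, -0.2228, 0.1812]
eef_rot: [[1.0, -0.017, 0.017], [-0.017, -1.0, -0.005], [0.017, 0.005, -1.0]]
ft_force: [0.1, 0.7, -0.1]
opening: 0.0005
```

```bash
python3 edge.py; python3 look.py 0 0
python3 - <<'E'
from h import *
t=viewer.read_camera("top"); s=viewer.read_camera("side")
cv2.imwrite("pics/f.png",np.hstack([cv2.resize(t[100:340,120:520,::-1],(400,240)),cv2.resize(s[210:330,210:410,::-1],(400,240),interpolation=cv2.INTER_CUBIC)]))
hsv=cv2.cvtColor(s,cv2.COLOR_RGB2HSV); m=cv2.inRange(hsv,(50,120,40),(85,255,255)); m[:250]=0;m[300:]=0;m[:,:250]=0;m[:,300:]=0
v,u=np.nonzero(m); print("button side",u.mean(),v.mean(),len(u),"before 275.0 276.5 100")
E
```

```text
left +y face offset 59.35 slope -0.0011 n 12
top +x face offset 50.65 slope -0.0031 n 16
t 22.88 station [ -25.5 -276.9  181.4] F [ 0.4  1.2 -0.2] open 0.4
top carton station mm [0.6 2.2] yaw rel 0.034 cost 0.08
side carton station mm [  3.1 -11.9] yaw rel 0.123 cost 0.473
button side 275.3243243243243 276.56756756756755 111 before 275.0 276.5 100
```

View pics/f.png

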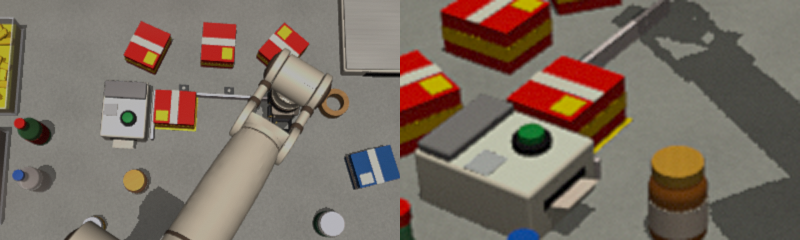

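Run:
```python
from h import *
g0=cv2.imread("pics/top0.png").astype(float).mean(2); g1=viewer.read_camera("top").astype(float).mean(2)
from scipy.ndimage import map_coordinates as mc
Y=np.arange(.050,.080,.001)
for nm,g in(("before",g0),("now",g1)):
  for lo,hi in((-.085,-.06),(-.03,.03)):
    pr=[]
    for x in np.linspace(lo,hi,30):
        q=proj("top",place(ST,np.c_[np.full(len(Y),x),Y,np.full(len(Y),.03)])); pr.append(mc(g,[q[:,1],q[:,0]],order=1))
    print(nm,lo,np.mean(pr,0).round(0).astype(int).tolist())
pr=[]
for y in np.linspace(-.1,-.05,30):
    X=np.arange(.04,.07,.001); q=proj("top",place(ST,np.c_[X,np.full(len(X),y),np.full(len(X),.03)])); pr.append(mc(g0,[q[:,1],q[:,0]],order=1))
print("back 40..70",np.mean(pr,0).round(0).astype(int).tolist())
```

```text
before -0.085 [137, 137, 135, 131, 125, 112, 95, 82, 83, 93, 107, 130, 158, 180, 186, 185, 181, 172, 158, 144, 134, 129, 124, 113, 98, 85, 77, 71, 65, 60]
before -0.03 [133, 133, 132, 129, 125, 117, 105, 92, 86, 92, 108, 129, 153, 172, 183, 184, 181, 175, 163, 147, 134, 126, 118, 108, 95, 84, 76, 70, 64, 59]
now -0.085 [133, 133, 131, 127, 122, 109, 92, 80, 81, 91, 104, 127, 154, 175, 182, 180, 176, 167, 154, 139, 130, 126, 120, 110, 95, 83, 75, 69, 63, 58]
now -0.03 [108, 108, 108, 107, 106, 104, 101, 95, 90, 88, 89, 93, 102, 113, 126, 140, 153, 160, 156, 143, 131, 123, 116, 106, 92, 82, 74, 68, 62, 57]
back 40..70 [131, 128, 121, 111, 99, 87, 78, 73, 73, 80, 98, 123, 148, 166, 177, 183, 183, 178, 167, 156, 147, 140, 135, 132, 131, 131, 132, 132, 132, 132, 131]
```

Run:
```python
from h import *
from scipy.ndimage import map_coordinates as mc
t=np.mean([viewer.read_camera("top").astype(float) for _ in range(3)],0); r=t[...,0]-t[...,1]
for y0,s in((.06,1),(-.06,-1)):
    Y=np.arange(-.008,.0081,.001); pr=[]
    for x in np.linspace(0,.04,30):
        q=proj("top",place(ST,np.c_[np.full(len(Y),x),y0+s*Y,np.full(len(Y),.07)])); pr.append(mc(r,[q[:,1],q[:,0]],order=1))
    p=np.mean(pr,0); print(y0,p.round(0).astype(int).tolist(),"half at",round(np.interp(-(p[:4].mean()+p[-3:].mean())/2,-p,Y)*1e3,2))
```

```text
0.06 [147, 147, 146, 143, 136, 122, 103, 78, 51, 27, 10, 3, 1, 1, 1, 1, 2] half at -0.81
-0.06 [145, 146, 146, 146, 144, 138, 122, 98, 72, 51, 36, 25, 18, 11, 6, 4, 3] half at -0.11
```

```bash
python3 -c "
from rig import manip; print(manip.sign_off())"
```

```text
the job is handed in; nothing more can be done
None
```

I pushed the red carton into the station corner, pressed the printer's green button fully down and released it. The job is handed in, at about 23 s of the 64 s.

**Carton:** I pushed it without gripping, first onto the back fence, then along it to the side fence, and pressed it again toward each fence.
- **Back fence:** the two presses stopped at the same place, at 26 N and 21 N.
- **Side fence:** the two presses also stopped at the same place, at 31 N and 16 N.
- **Squareness:** the last top-camera edge check showed it within about 3 mrad of square.

**Button:** force rose to about 5 N over roughly 6 mm, then hit a hard stop at about 20 N. After release, the button appeared in the same place in the side picture as before.

**Checks that disagreed or fell short:**
- **Side gap:** the top camera suggested up to about 1 to 2 mm between the carton and the side fence. That is within its 2 mm calibration, and the repeated stops point to contact, so I left it.
- **Carton fits:** the last whole-carton fits were poor and disagreed with the edge check. The top one read 2 mm off in y and 0.034 rad of yaw. The side camera's view was blocked by the printer, so I went by the edge check.
- **Button contact:** the fingertips touched the button about 10 mm lower than the stated tip length implied, so I pressed by force rather than height.
- **Other goods:** in the last picture they looked undisturbed, but I did not measure their positions again.

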